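# Switch on the microscope station in order

## Task

Start up the microscope station: with a fingertip, lightly press the round key on the lamp supply (the case with the cooling fins) fully in, then the key on the stage controller (the case with the joystick), then the key on the camera unit (the case with the lens barrel); each key stays in by itself. Leave the heater unit (two hose nozzles) off. Do not thump the cases, shove them, pick them up or tip them, and leave everything else on the bench where it is.

Things in the scene. Friction and masses are not known exactly. Their poses are not given: they have to be found in the camera images.
- lamp_supply: lamp supply: a loose grey desk case 110 mm (its x) by 90 mm (its y), flat deck 55 mm above the table, 0.6 to 1.2 kg, on rubber feet; all four cases and keys are alike, this one is known by five upright parallel aluminium cooling fins (a block 44 x 67 mm, 26 mm tall) on the deck, centred 30 mm to +x of the origin. Origin: centre of the underside; z up. Its round key is 28 mm to -x of the origin.
- lamp_key_top (a point): centre of the flat top of the lamp supply's key cap (moves with it): a round white disc 30 mm across and 6 mm thick on an upright stem; its top is 27 mm above the deck (82 mm above the table) when out and 17 mm above the deck when in and let go
- lamp_key (a joint): how far the lamp supply's key stem is pressed straight down, m: 0 = out (off), 0.010 = fully in; counts as on from 0.007. The stem gives way at about 3 N and stays where it is left (it does not come back up). The cap sits on a spring (1.5 N per mm, 10 mm of give, then a hard stop), so it sinks about 2 mm before the stem moves, and after the stem is fully in (about 12 mm of cap movement) the force grows by 1.5 N per mm: 6 N means fully in, and over 25 N is a thump
- stage_unit: stage controller: a loose grey desk case 110 mm (its x) by 90 mm (its y), flat deck 55 mm above the table, 0.6 to 1.2 kg, on rubber feet; all four cases and keys are alike, this one is known by a short joystick (steel stick with a 20 mm black ball, 38 mm tall, fixed) on the deck, centred 30 mm to +x of the origin. Origin: centre of the underside; z up. Its round key is 28 mm to -x of the origin.
- stage_key_top (a point): centre of the flat top of the stage controller's key cap (moves with it): a round white disc 30 mm across and 6 mm thick on an upright stem; its top is 27 mm above the deck (82 mm above the table) when out and 17 mm above the deck when in and let go
- stage_key (a joint): how far the stage controller's key stem is pressed straight down, m: 0 = out (off), 0.010 = fully in; counts as on from 0.007. The stem gives way at about 3 N and stays where it is left (it does not come back up). The cap sits on a spring (1.5 N per mm, 10 mm of give, then a hard stop), so it sinks about 2 mm before the stem moves, and after the stem is fully in (about 12 mm of cap movement) the force grows by 1.5 N per mm: 6 N means fully in, and over 25 N is a thump
- camera_unit: camera unit: a loose grey desk case 110 mm (its x) by 90 mm (its y), flat deck 55 mm above the table, 0.6 to 1.2 kg, on rubber feet; all four cases and keys are alike, this one is known by a dark upward-looking camera lens barrel (one cylinder 44 mm across, 27 mm tall, glass on top) on the deck, centred 30 mm to +x of the origin. Origin: centre of the underside; z up. Its round key is 28 mm to -x of the origin.
- camera_key_top (a point): centre of the flat top of the camera unit's key cap (moves with it): a round white disc 30 mm across and 6 mm thick on an upright stem; its top is 27 mm above the deck (82 mm above the table) when out and 17 mm above the deck when in and let go
- camera_key (a joint): how far the camera unit's key stem is pressed straight down, m: 0 = out (off), 0.010 = fully in; counts as on from 0.007. The stem gives way at about 3 N and stays where it is left (it does not come back up). The cap sits on a spring (1.5 N per mm, 10 mm of give, then a hard stop), so it sinks about 2 mm before the stem moves, and after the stem is fully in (about 12 mm of cap movement) the force grows by 1.5 N per mm: 6 N means fully in, and over 25 N is a thump
- heater_unit: heater unit: a loose grey desk case 110 mm (its x) by 90 mm (its y), flat deck 55 mm above the table, 0.6 to 1.2 kg, on rubber feet; all four cases and keys are alike, this one is known by two thin steel hose nozzles side by side (44 mm apart, 26 mm tall) on the deck, centred 30 mm to +x of the origin. Origin: centre of the underside; z up. Its round key is 28 mm to -x of the origin.
- heater_key_top (a point): centre of the flat top of the heater unit's key cap (moves with it): a round white disc 30 mm across and 6 mm thick on an upright stem; its top is 27 mm above the deck (82 mm above the table) when out and 17 mm above the deck when in and let go
- heater_key (a joint): how far the heater unit's key stem is pressed straight down, m: 0 = out (off), 0.010 = fully in; counts as on from 0.007. The stem gives way at about 3 N and stays where it is left (it does not come back up). The cap sits on a spring (1.5 N per mm, 10 mm of give, then a hard stop), so it sinks about 2 mm before the stem moves, and after the stem is fully in (about 12 mm of cap movement) the force grows by 1.5 N per mm: 6 N means fully in, and over 25 N is a thump
- objective: bystander, loose: objective lens standing on its own, steel, 30 mm across, 52 mm tall. Origin: centre of the underside
- oil_bottle: bystander, loose: small amber bottle with black cap, 28 mm across, 65 mm tall. Origin: centre of the underside
- petri_dish: bystander, loose: closed clear dish, 60 mm across, 15 mm tall. Origin: centre of the underside
- slide_box: bystander, loose: white box, 87 x 62 x 30 mm. Origin: centre of the underside
- well_plate: bystander, loose: white plate with 24 blue wells, 85 x 127 x 20 mm. Origin: centre of the underside
- mouse: bystander, loose: black computer mouse, 108 x 60 x 30 mm. Origin: centre of the underside
- pen: bystander, loose: blue pen lying flat, 140 mm long, 9 mm thick. Origin: centre of the underside

How it is judged:
On the way, in this order (a step that is already met when the one before it is completed fails the run):
1. the lamp supply's key is pressed in and stays in (value of joint lamp_key above 0.007 m), for 0.2 s.
2. the stage controller's key is pressed in and stays in (value of joint stage_key above 0.007 m), for 0.2 s.
3. the camera unit's key is pressed in and stays in (value of joint camera_key above 0.007 m), for 0.2 s.
At the end, for the whole second after the job is handed in: the keys of the lamp supply, the stage controller and the camera unit are each in by at least 7 of 10 mm, the heater unit's key is still out (under 3 mm); all four cases stand flat, at rest and within 20 mm of where they began, and every bystander is within 20 mm of where it began (value of joint each of lamp_key, stage_key, camera_key above 0.007 m and value of joint heater_key below 0.003 m and distance of each of lamp_supply, stage_unit, camera_unit, heater_unit, objective, oil_bottle, petri_dish, slide_box, well_plate, mouse, pen from where it was at the start of the episode below 0.02 m and linear speed of each of lamp_supply, stage_unit, camera_unit, heater_unit below 0.02 m/s and angle between each of lamp_supply, stage_unit, camera_unit, heater_unit's own z axis and vertical below 0.05 rad); the robot touches nothing.
It fails at once if a key goes in (over 3 mm) before the key that comes before it in the order is in, or the heater unit's key is pressed (over 3 mm) ((value of joint stage_key above 0.003 m and value of joint lamp_key below 0.007 m) or (value of joint camera_key above 0.003 m and value of joint stage_key below 0.007 m) or value of joint heater_key above 0.003 m).
It fails at once if a case or its key is pushed by the robot with more than 25 N (contact force between any of the fingers, the arm and lamp_supply above 25 N or contact force between any of the fingers, the arm and stage_unit above 25 N or contact force between any of the fingers, the arm and camera_unit above 25 N or contact force between any of the fingers, the arm and heater_unit above 25 N).
It fails at once if a case is shoved more than 20 mm or carried off (distance of any of lamp_supply, stage_unit, camera_unit, heater_unit from where it was at the start of the episode above 0.02 m).
It fails at once if a case is lifted more than 6 mm or tipped by more than 0.15 rad (height (world z) of any of lamp_supply, stage_unit, camera_unit, heater_unit above 0.006 m or angle between any of lamp_supply, stage_unit, camera_unit, heater_unit's own z axis and vertical above 0.15 rad).
It fails at once if a bystander is moved more than 20 mm (distance of any of objective, oil_bottle, petri_dish, slide_box, well_plate, mouse, pen from where it was at the start of the episode above 0.02 m).
It also fails if it takes over 54 s, if anything falls off the work surface, if the arm or the gripper's body presses on something with over 40 N, if the wrist force passes 120 N, or if a joint passes its speed limit or range.

## Robot

A 6-joint arm with a two-finger parallel gripper is mounted at the origin on the work surface. World frame = base frame: x ahead of the robot, y to its left, z up, the work surface at z = 0. Lengths are in m, angles in rad, forces in N, time in s.
With the tool pointing down it reaches from about 0.225 to 0.875 m from the base axis. Payload 3.4 kg.
Tool frame: the origin (TCP) lies at the very end of the fingers, on their centre line; the grasp point (between the pads) lies 19 mm behind it; z points along the fingers, y is the line along which they close (so a half turn about z gives the same grasp; the last joint's range is limited). The gripper opens to 85 mm and grips with 20 to 120 N. Pads are 22 mm wide; open, the fingers measure 114 mm over their backs; the gripper's body (76 mm by 85 mm) begins 54 mm behind the grasp point. The pads swing forward as they close: fully open they stand 13 mm farther back than shut.
Start: joints at [1.051, 0.276, 1.505, -0, 1.361, -0.121], TCP at [0.223, 0.53, 0.231] pointing down, gripper open.
Joint ranges: [-2.89, 2.89], [-0.75, 2.08], [0.22, 2.7], [-1.18, 4.32], [0.11, 2.71], [-2.7, 2.7]. Speed limits (rad/s): [2.57, 2.57, 3.14, 3.14, 3.14, 3.14].

## Interface

Orientations are given as a unit quaternion [w, x, y, z].
In Python, from rig import get_state, optics, sign_off gives the robot as it stands.
- The arm moves only by the tool send_rows, never from a script. Its argument "increments" is a list of rows, each an object with "gripper": the gripper's target within -1 to 1 (shut at 1, half-way at 0, fully open at -1); "linear": the shift along the world's x, y, z in m, a list of three; "delta_rot": the turn, a rotation vector about the world's x, y, z in rad, a list of three. In form: [{"gripper": gripper, "linear": [dx, dy, dz], "delta_rot": [rx, ry, rz]}, ...]. A call has 1 to 8 rows; each row is the pose to reach, as a shift and turn from the pose commanded when the call began; what a row does not reach only later rows make up. A row lasts 1/10 s, in which the tool goes at most 50 mm and 8.59 degrees, less where a joint would pass 70% of its speed; a pose out of reach is approached as far as the arm can. A call with a gripper value outside its range is refused whole. The fingers move at their own pace and stop on an object; "newtons" is the grip in N (left out, the last holds). Time passes only in rows, so rows that repeat a pose let the fingers close. It gives the time, the measured TCP pose, the force, the opening and the grip force at its end, in the units of the state.
- get_state(): the state, without advancing time (a new reading comes with each control period).
- optics.get_image(name): name is "side" or "top"; returns a dict with "pixels" (420x560x3 uint8, blue, green, red), "K" (3x3 intrinsics, pixels), "rvec" (rotation vector, rad) and "tvec" (3), from world to camera coordinates, as OpenCV has them. Camera axes: x right, y down, z forward; pixel columns grow to the right and rows downward; lengths in m; the calibration is good to about 2 mm. A picture is of the moment at which its call begins. There is no depth.
- sign_off(): hands the job in; it is judged then, once.
The state is a dict: "clock": time; "qpos": joint angles; "qd": joint speeds; "effort": joint torques, N m; "position": TCP position; "ee_rot": TCP orientation; "contact_force": force on the tool from outside, world axes, zero at the start; "moment": the same for the moment, N m; "width": finger opening in m; "gripper_force": force on a finger pad.
Only numpy, scipy, OpenCV 4.12 (cv2) and the standard library are available. Lean on these libraries where they do the work, as an engineer would, in place of code of your own. Each camera call takes 0.05 s, during which the arm holds its last target. There are 200 camera calls.

## Working session

There is one attempt and no reset: what is moved stays moved. The work goes in short steps, Python scripts to look and compute and a tool call to move; the robot and the scene stay as the last step left them, time stands still between calls to the robot, and variables do not carry over. Pictures are saved under pics/ and viewed, at most 10 in all, crops included, and the job is handed in when it is done.

Besides the shell and the picture viewer there is one more tool, called after "Call:" as name(argument=value, ...) on one line, values as JSON. send_rows: Moves the arm, as the interface text tells. Its arguments: {"type":"object","properties":{"increments":{"type":"array"},"newtons":{"type":"number"}},"required":["increments"]}

```bash
mkdir -p pics; python3 - <<'E'
from rig import get_state, optics
import cv2,pickle
s=get_state();print(s)
for n in("top","side"):
    d=optics.get_image(n);pickle.dump(d,open(n+'.pkl','wb'));cv2.imwrite(f'pics/{n}0.png',d['pixels']);print(n,d['K'],d['rvec'],d['tvec'])
E
```

```text
{'clock': 0.0, 'qpos': array([ 1.05104918e+00,  2.76619130e-01,  1.50616014e+00,  2.09413363e-05,
        1.36071751e+00, -1.21003213e-01]), 'qd': array([-0.00131932, -0.0009968 ,  0.00030862, -0.00346021, -0.0012096 ,
       -0.00078755]), 'effort': array([ 5.71847977e-04, -4.16756880e+01, -2.45796454e+01, -5.62754963e-05,
        1.08721107e-02,  8.58589093e-07]), 'position': array([0.22297689, 0.52941395, 0.23041521]), 'ee_rot': array([-3.09543404e-04,  1.98055835e-01,  9.80190277e-01, -9.00394463e-04]), 'contact_force': array([0.51003889, 0.20946131, 0.36363051]), 'moment': array([ 0.01522122, -0.03471448,  0.02212102]), 'gripper_force': 0.0, 'width': 0.08523039221254898}
top [[534.92116504   0.         283.72304152]
 [  0.         534.92116504 213.45309091]
 [  0.           0.           1.        ]] [ 2.10578051 -2.16761393  0.14079296] [0.01518419 0.56130759 1.65091356]
side [[472.49076631   0.         281.14725244]
 [  0.         472.49076631 207.96358405]
 [  0.           0.           1.        ]] [ 2.32580613 -0.19790712  0.10619912] [-0.52106632  0.10042193  1.24168358]
```

View pics/top0.png

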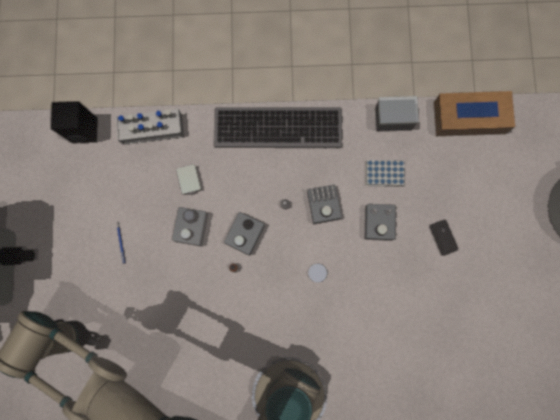

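View pics/side0.png

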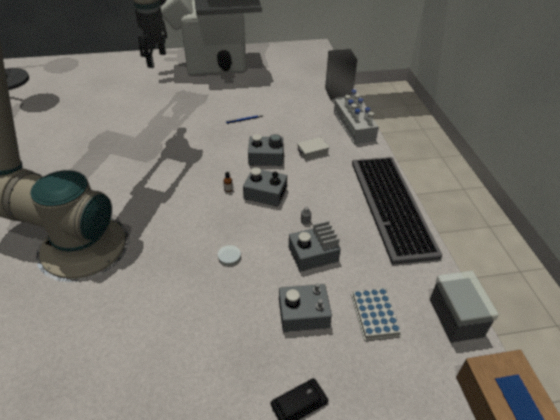

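The top view shows the fins (lamp) at about (325,204) and the nozzles (heater) at about (380,222). The other two cases, at (190,226) and (245,233), need a zoom to tell apart.

```bash
cat >h.py <<'E'
import cv2,numpy as np
def ray(d,px):
    R=cv2.Rodrigues(np.array(d['rvec']))[0];t=np.ravel(d['tvec'])
    v=R.T@np.linalg.inv(d['K'])@np.array([px[0],px[1],1.]);return -R.T@t,v/np.linalg.norm(v)
def plane(d,px,z):
    o,v=ray(d,px);return o+v*(z-o[2])/v[2]
def tri(a,pa,b,pb):
    o1,v1=ray(a,pa);o2,v2=ray(b,pb)
    s=np.linalg.lstsq(np.c_[v1,-v2],o2-o1,rcond=None)[0]
    p,q=o1+s[0]*v1,o2+s[1]*v2;return (p+q)/2,np.linalg.norm(p-q)
def blobs(d,roi,thr,amin=20,amax=400):
    g=d['pixels'].min(axis=2);m=np.zeros_like(g);x0,y0,x1,y1=roi
    m[y0:y1,x0:x1]=(g[y0:y1,x0:x1]>thr)*255
    n,l,st,c=cv2.connectedComponentsWithStats(m)
    return [(c[i].round(1),st[i]) for i in range(1,n) if amin<st[i,4]<amax]
E
python3 - <<'E'
import pickle,cv2,numpy as np
from h import *
T,S=[pickle.load(open(n+'.pkl','rb')) for n in('top','side')]
a=cv2.resize(T['pixels'][175:265,160:410],None,fx=3,fy=3,interpolation=cv2.INTER_CUBIC)
b=cv2.resize(S['pixels'][125:335,215:345],None,fx=2.5,fy=2.5,interpolation=cv2.INTER_CUBIC)
c=np.zeros((600,800,3),np.uint8);c[:270,:750]=a
cv2.imwrite('pics/z1.png',c[:270,:750]);cv2.imwrite('pics/z2.png',b)
for (x,y) in [(186,234),(239,241),(326,211),(382,230)]:
    r=T['pixels'][y-9:y+9,x-9:x+9].min(axis=2);print(np.percentile(r,[10,50,90,99]))
    print(blobs(T,(x-14,y-14,x+14,y+14),115))
for (x,y) in [(257,141),(256,174),(304,239),(292,298)]:
    print(blobs(S,(x-12,y-12,x+12,y+10),115))
E
```

```text
[ 95. 111. 156. 165.]
[(array([172.6, 225.6]), array([172, 220,   3,  16,  31], dtype=int32)), (array([184.4, 232.9]), array([180, 228,  10,  11,  86], dtype=int32)), (array([182., 245.]), array([172, 237,  28,  11, 113], dtype=int32))]
[ 92.   109.   158.   166.77]
[(array([226.2, 230.4]), array([225, 227,   5,  10,  29], dtype=int32)), (array([238.4, 239.7]), array([234, 235,  10,  10,  78], dtype=int32)), (array([231.7, 250.8]), array([225, 244,  20,  11, 119], dtype=int32))]
[ 87.3 105.  150.7 158. ]
[(array([326.2, 209.7]), array([322, 205,   9,  10,  74], dtype=int32)), (array([330.9, 222.9]), array([317, 220,  23,   5,  61], dtype=int32))]
[ 85. 103. 150. 156.]
[(array([382.2, 228.5]), array([378, 224,   9,  10,  72], dtype=int32)), (array([381.2, 241.8]), array([368, 240,  28,   4,  93], dtype=int32))]
[(array([254.5, 135. ]), array([245, 129,  24,  22, 267], dtype=int32))]
[(array([249.5, 170.6]), array([244, 162,  17,  21, 151], dtype=int32))]
[(array([301.9, 232.4]), array([292, 227,  21,  14, 175], dtype=int32))]
[(array([292.4, 294. ]), array([286, 289,  14,  11, 126], dtype=int32))]
```

View pics/z1.png

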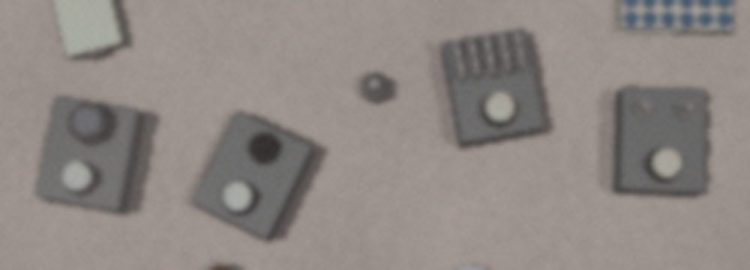

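View pics/z2.png

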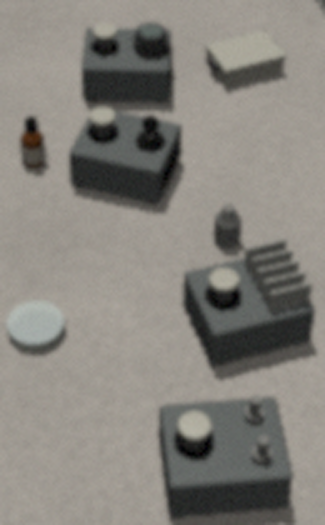

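Leftmost case (z1 90,150) is the camera unit, with the lens barrel. Next (z1 260,175) is the stage controller with its joystick, then the lamp supply (fins) and the heater (nozzles) at the right. Next I check the heights by two-view triangulation.

```bash
python3 - <<'E'
import pickle
from h import *
T,S=[pickle.load(open(n+'.pkl','rb')) for n in('top','side')]
for n,p,q in [('cam',(184.4,232.9),(257,138)),('stage',(238.4,239.7),(255.8,172)),('lamp',(326.2,209.7),(304.6,236.6)),('heater',(382.2,228.5),(292.6,295.8))]:
    # refine the side centroid with a window
    x,y=map(int,q)
    # cap is less red than the bench: b,g high relative to red
    im=S['pixels'].astype(int);w=im[y-12:y+12,x-12:x+12];m=((w.min(2)>110)&(w[...,2]-w[...,0]<w[0:3,0:3,2].mean()-w[0:3,0:3,0].mean()-8)).astype('uint8')
    k,l,st,c=cv2.connectedComponentsWithStats(m)
    i=1+np.argmax(st[1:,4]) if k>1 else 0
    print(n,plane(T,p,.082).round(4),plane(S,q,.082).round(4),tri(T,p,S,q),c[i]+[x-12,y-12],st[i,4])
E
```

```text
cam [0.5042 0.3061 0.082 ] [0.505  0.2975 0.082 ] (array([0.50563867, 0.30748122, 0.07489124]), np.float64(0.0011917114267342127)) [251. 137.] 1
stage [0.4783 0.1397 0.082 ] [0.4785 0.1334 0.082 ] (array([0.47908249, 0.14028671, 0.07634996]), np.float64(0.0004792255083346621)) [265. 170.] 1
lamp [ 0.5632 -0.133   0.082 ] [ 0.5629 -0.1345  0.082 ] (array([ 0.56337223, -0.13313025,  0.08050018]), np.float64(0.00016292887145110047)) [304.25 230.75] 4
heater [ 0.4997 -0.3021  0.082 ] [ 0.4995 -0.3037  0.082 ] (array([ 0.49987174, -0.30237938,  0.08009548]), np.float64(0.00016895709955739292)) [295.5 286. ] 2
```

Call:
send_rows(increments=[{"gripper": 1, "linear": [0.02, -0.04, 0], "delta_rot": [0, 0, 0]}, {"gripper": 1, "linear": [0.04, -0.08, 0], "delta_rot": [0, 0, 0]}, {"gripper": 1, "linear": [0.06, -0.12, 0], "delta_rot": [0, 0, 0]}, {"gripper": 1, "linear": [0.08, -0.16, 0], "delta_rot": [0, 0, 0]}, {"gripper": 1, "linear": [0.1, -0.2, 0], "delta_rot": [0, 0, 0]}, {"gripper": 1, "linear": [0.12, -0.24, 0], "delta_rot": [0, 0, 0]}, {"gripper": 1, "linear": [0.14, -0.28, 0], "delta_rot": [0, 0, 0]}, {"gripper": 1, "linear": [0.16, -0.32, 0], "delta_rot": [0, 0, 0]}])

```text
clock: 0.9
position: [0.3835, 0.2082, 0.2311]
ee_rot: [-0.0, 0.198, 0.98, 0.0]
contact_force: [0.9, -0.1, 0.1]
width: 0.0
gripper_force: 0.0
```

Call:
send_rows(increments=[{"gripper": 1, "linear": [0.02, -0.043, 0], "delta_rot": [0, 0, 0]}, {"gripper": 1, "linear": [0.045, -0.086, 0], "delta_rot": [0, 0, 0]}, {"gripper": 1, "linear": [0.067, -0.129, 0], "delta_rot": [0, 0, 0]}, {"gripper": 1, "linear": [0.09, -0.172, 0], "delta_rot": [0, 0, 0]}, {"gripper": 1, "linear": [0.112, -0.215, -0.02], "delta_rot": [0, 0, 0]}, {"gripper": 1, "linear": [0.135, -0.258, -0.05], "delta_rot": [0, 0, 0]}, {"gripper": 1, "linear": [0.158, -0.301, -0.08], "delta_rot": [0, 0, 0]}, {"gripper": 1, "linear": [0.18, -0.343, -0.11], "delta_rot": [0, 0, 0]}])

```text
clock: 1.7
position: [0.5547, -0.1177, 0.1323]
ee_rot: [0.0, 0.198, 0.98, 0.0]
contact_force: [0.3, 0.0, -0.1]
width: -0.0
gripper_force: 0.0
```

Call:
send_rows(increments=[{"gripper": 1, "linear": [0, 0, 0], "delta_rot": [0, 0, 0]}, {"gripper": 1, "linear": [0, 0, -0.01], "delta_rot": [0, 0, 0]}, {"gripper": 1, "linear": [0, 0, -0.02], "delta_rot": [0, 0, 0]}, {"gripper": 1, "linear": [0, 0, -0.028], "delta_rot": [0, 0, 0]}, {"gripper": 1, "linear": [0, 0, -0.028], "delta_rot": [0, 0, 0]}, {"gripper": 1, "linear": [0, 0, -0.028], "delta_rot": [0, 0, 0]}])

```text
clock: 2.3
position: [0.5542, -0.1152, 0.1058]
ee_rot: [0.0, 0.197, 0.98, 0.0]
contact_force: [-0.0, -0.4, 0.0]
width: -0.0002
gripper_force: 0.0
```

```bash
python3 - <<'E'
from rig import get_state, optics
import cv2
s=get_state();print(s['clock'],s['position'],s['contact_force'])
a=optics.get_image('top')['pixels'][160:260,270:410];b=optics.get_image('side')['pixels'][185:285,240:380]
cv2.imwrite('pics/p1.png',cv2.resize(cv2.vconcat([a,b]),None,fx=3,fy=3))
E
```

```text
2.3 [ 0.55417541 -0.11515706  0.10583584] [-0.01685149 -0.38265875  0.01047067]
```

View pics/p1.png

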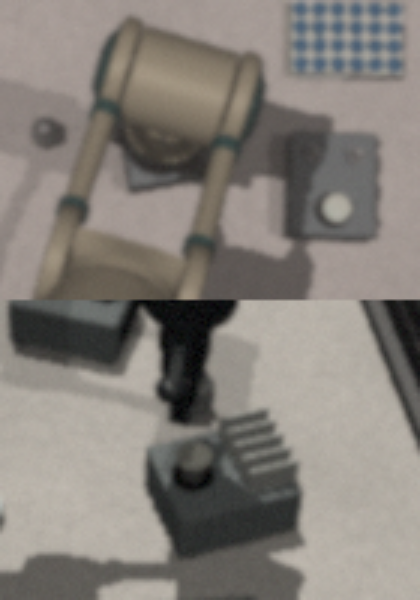

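The fingers are at 0.106 m height and about 20 mm to +y of the lamp key (pixel 195,460 of the crop), clear of everything, as the measured pose also says. I'll correct from the measured pose.

Call:
send_rows(increments=[{"gripper": 1, "linear": [0.009, -0.018, 0], "delta_rot": [0, 0, 0]}, {"gripper": 1, "linear": [0.009, -0.018, 0], "delta_rot": [0, 0, 0]}, {"gripper": 1, "linear": [0.009, -0.018, -0.006], "delta_rot": [0, 0, 0]}, {"gripper": 1, "linear": [0.009, -0.018, -0.012], "delta_rot": [0, 0, 0]}, {"gripper": 1, "linear": [0.009, -0.018, -0.012], "delta_rot": [0, 0, 0]}, {"gripper": 1, "linear": [0.009, -0.018, -0.012], "delta_rot": [0, 0, 0]}])

```text
clock: 3.0
position: [0.5628, -0.1337, 0.093]
ee_rot: [-0.001, 0.198, 0.98, 0.0]
contact_force: [0.7, -0.4, -0.7]
width: 0.0002
gripper_force: 0.0
```

Call:
send_rows(increments=[{"gripper": 1, "linear": [0, 0, -0.004], "delta_rot": [0, 0, 0]}, {"gripper": 1, "linear": [0, 0, -0.008], "delta_rot": [0, 0, 0]}, {"gripper": 1, "linear": [0, 0, -0.011], "delta_rot": [0, 0, 0]}, {"gripper": 1, "linear": [0, 0, -0.014], "delta_rot": [0, 0, 0]}, {"gripper": 1, "linear": [0, 0, -0.017], "delta_rot": [0, 0, 0]}, {"gripper": 1, "linear": [0, 0, -0.02], "delta_rot": [0, 0, 0]}, {"gripper": 1, "linear": [0, 0, -0.02], "delta_rot": [0, 0, 0]}, {"gripper": 1, "linear": [0, 0, -0.02], "delta_rot": [0, 0, 0]}])

```text
clock: 3.8
position: [0.5632, -0.1339, 0.0734]
ee_rot: [-0.0, 0.198, 0.98, 0.0]
contact_force: [-1.1, 0.7, 1.4]
width: -0.0001
gripper_force: 0.9
```

Call:
send_rows(increments=[{"gripper": 1, "linear": [0, 0, -0.002], "delta_rot": [0, 0, 0]}, {"gripper": 1, "linear": [0, 0, -0.004], "delta_rot": [0, 0, 0]}, {"gripper": 1, "linear": [0, 0, -0.006], "delta_rot": [0, 0, 0]}, {"gripper": 1, "linear": [0, 0, -0.008], "delta_rot": [0, 0, 0]}, {"gripper": 1, "linear": [0, 0, -0.008], "delta_rot": [0, 0, 0]}, {"gripper": 1, "linear": [0, 0, -0.008], "delta_rot": [0, 0, 0]}])

```text
clock: 4.4
position: [0.5633, -0.134, 0.0663]
ee_rot: [0.0, 0.198, 0.98, 0.0]
contact_force: [-2.6, 1.6, 8.6]
width: -0.0001
gripper_force: 4.2
```

The lamp key reads 8.6 N at 15.7 mm of cap travel, so it is fully in. Now up and over to the stage controller.

Call:
send_rows(increments=[{"gripper": 1, "linear": [0, 0, 0.02], "delta_rot": [0, 0, 0]}, {"gripper": 1, "linear": [0, 0, 0.05], "delta_rot": [0, 0, 0]}, {"gripper": 1, "linear": [0, 0, 0.08], "delta_rot": [0, 0, 0]}, {"gripper": 1, "linear": [-0.01, 0.03, 0.09], "delta_rot": [0, 0, 0]}, {"gripper": 1, "linear": [-0.022, 0.07, 0.09], "delta_rot": [0, 0, 0]}, {"gripper": 1, "linear": [-0.034, 0.11, 0.09], "delta_rot": [0, 0, 0]}, {"gripper": 1, "linear": [-0.046, 0.15, 0.09], "delta_rot": [0, 0, 0]}, {"gripper": 1, "linear": [-0.058, 0.19, 0.09], "delta_rot": [0, 0, 0]}])

```text
clock: 5.2
position: [0.505, 0.0572, 0.1552]
ee_rot: [0.0, 0.198, 0.98, 0.0]
contact_force: [0.3, -0.4, 0.6]
width: 0.0001
gripper_force: 0.0
```

```bash
python3 - <<'E'
from rig import get_state, optics
import cv2
from h import *
d=optics.get_image('side');cv2.imwrite('pics/p2.png',cv2.resize(d['pixels'][115:345,210:360],None,fx=2.5,fy=2.5))
print(get_state()['position'])
E
```

```text
[0.50183806 0.06321016 0.15509785]
```

View pics/p2.png

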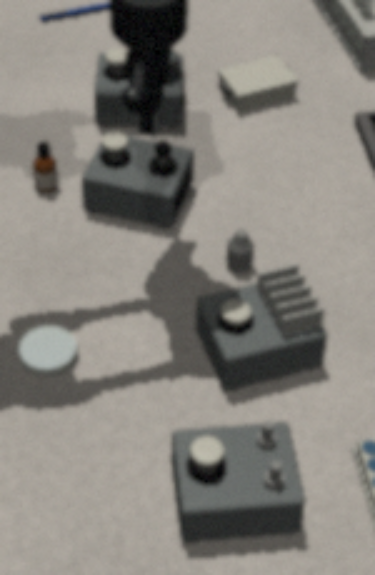

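The picture shows the lamp key (235,315) sitting lower, close to the deck, the case unmoved, and the heater key (207,455) still out.

Call:
send_rows(increments=[{"gripper": 1, "linear": [-0.009, 0.03, 0], "delta_rot": [0, 0, 0]}, {"gripper": 1, "linear": [-0.018, 0.06, 0], "delta_rot": [0, 0, 0]}, {"gripper": 1, "linear": [-0.0235, 0.0765, -0.01], "delta_rot": [0, 0, 0]}, {"gripper": 1, "linear": [-0.0235, 0.0765, -0.03], "delta_rot": [0, 0, 0]}, {"gripper": 1, "linear": [-0.0235, 0.0765, -0.045], "delta_rot": [0, 0, 0]}, {"gripper": 1, "linear": [-0.0235, 0.0765, -0.045], "delta_rot": [0, 0, 0]}, {"gripper": 1, "linear": [-0.0235, 0.0765, -0.045], "delta_rot": [0, 0, 0]}])

```text
clock: 5.95
position: [0.482, 0.1324, 0.1104]
ee_rot: [-0.0, 0.198, 0.98, -0.0]
contact_force: [0.6, 0.2, 0.1]
width: 0.0001
gripper_force: 0.0
```

Call:
send_rows(increments=[{"gripper": 1, "linear": [-0.0037, 0.007, 0], "delta_rot": [0, 0, 0]}, {"gripper": 1, "linear": [-0.0037, 0.007, -0.005], "delta_rot": [0, 0, 0]}, {"gripper": 1, "linear": [-0.0037, 0.007, -0.012], "delta_rot": [0, 0, 0]}, {"gripper": 1, "linear": [-0.0037, 0.007, -0.019], "delta_rot": [0, 0, 0]}, {"gripper": 1, "linear": [-0.0037, 0.007, -0.019], "delta_rot": [0, 0, 0]}, {"gripper": 1, "linear": [-0.0037, 0.007, -0.019], "delta_rot": [0, 0, 0]}])

```text
clock: 6.55
position: [0.4779, 0.1394, 0.0911]
ee_rot: [-0.0, 0.198, 0.98, -0.0]
contact_force: [0.1, -0.5, 0.8]
width: -0.0
gripper_force: 0.0
```

Call:
send_rows(increments=[{"gripper": 1, "linear": [0, 0, -0.004], "delta_rot": [0, 0, 0]}, {"gripper": 1, "linear": [0, 0, -0.008], "delta_rot": [0, 0, 0]}, {"gripper": 1, "linear": [0, 0, -0.011], "delta_rot": [0, 0, 0]}, {"gripper": 1, "linear": [0, 0, -0.014], "delta_rot": [0, 0, 0]}, {"gripper": 1, "linear": [0, 0, -0.017], "delta_rot": [0, 0, 0]}, {"gripper": 1, "linear": [0, 0, -0.02], "delta_rot": [0, 0, 0]}, {"gripper": 1, "linear": [0, 0, -0.02], "delta_rot": [0, 0, 0]}, {"gripper": 1, "linear": [0, 0, -0.02], "delta_rot": [0, 0, 0]}])

```text
clock: 7.35
position: [0.4781, 0.1395, 0.0715]
ee_rot: [0.0, 0.198, 0.98, 0.0]
contact_force: [-0.1, -0.5, 2.0]
width: 0.0001
gripper_force: 0.9
```

Call:
send_rows(increments=[{"gripper": 1, "linear": [0, 0, -0.002], "delta_rot": [0, 0, 0]}, {"gripper": 1, "linear": [0, 0, -0.004], "delta_rot": [0, 0, 0]}, {"gripper": 1, "linear": [0, 0, -0.006], "delta_rot": [0, 0, 0]}, {"gripper": 1, "linear": [0, 0, -0.006], "delta_rot": [0, 0, 0]}, {"gripper": 1, "linear": [0, 0, -0.006], "delta_rot": [0, 0, 0]}])

```text
clock: 7.85
position: [0.4782, 0.1395, 0.0662]
ee_rot: [0.0, 0.198, 0.98, 0.0]
contact_force: [-1.4, -0.7, 8.4]
width: 0.0001
gripper_force: 4.3
```

The stage key reads 8.4 N, so it is in. Next the camera unit.

Call:
send_rows(increments=[{"gripper": 1, "linear": [0, 0, 0.02], "delta_rot": [0, 0, 0]}, {"gripper": 1, "linear": [0, 0, 0.05], "delta_rot": [0, 0, 0]}, {"gripper": 1, "linear": [0, 0, 0.08], "delta_rot": [0, 0, 0]}, {"gripper": 1, "linear": [0.006, 0.04, 0.08], "delta_rot": [0, 0, 0]}, {"gripper": 1, "linear": [0.012, 0.08, 0.08], "delta_rot": [0, 0, 0]}, {"gripper": 1, "linear": [0.019, 0.12, 0.08], "delta_rot": [0, 0, 0]}, {"gripper": 1, "linear": [0.026, 0.166, 0.08], "delta_rot": [0, 0, 0]}, {"gripper": 1, "linear": [0.026, 0.166, 0.07], "delta_rot": [0, 0, 0]}])

```text
clock: 8.65
position: [0.5061, 0.3114, 0.136]
ee_rot: [0.002, 0.196, 0.981, 0.003]
contact_force: [0.7, -0.1, 0.3]
width: 0.0004
gripper_force: 0.0
```

Call:
send_rows(increments=[{"gripper": 1, "linear": [-0.002, -0.005, 0], "delta_rot": [0, 0, 0]}, {"gripper": 1, "linear": [-0.002, -0.005, -0.01], "delta_rot": [0, 0, 0]}, {"gripper": 1, "linear": [-0.002, -0.005, -0.025], "delta_rot": [0, 0, 0]}, {"gripper": 1, "linear": [-0.002, -0.005, -0.035], "delta_rot": [0, 0, 0]}, {"gripper": 1, "linear": [-0.002, -0.005, -0.04], "delta_rot": [0, 0, 0]}, {"gripper": 1, "linear": [-0.002, -0.005, -0.04], "delta_rot": [0, 0, 0]}, {"gripper": 1, "linear": [-0.002, -0.005, -0.04], "delta_rot": [0, 0, 0]}])

```text
clock: 9.35
position: [0.5024, 0.3003, 0.0958]
ee_rot: [0.0, 0.198, 0.98, 0.0]
contact_force: [-0.7, 0.1, -0.8]
width: -0.0003
gripper_force: 0.0
```

Call:
send_rows(increments=[{"gripper": 1, "linear": [0.002, 0.006, 0], "delta_rot": [0, 0, 0]}, {"gripper": 1, "linear": [0.002, 0.006, 0], "delta_rot": [0, 0, 0]}, {"gripper": 1, "linear": [0.002, 0.006, -0.005], "delta_rot": [0, 0, 0]}, {"gripper": 1, "linear": [0.002, 0.006, -0.005], "delta_rot": [0, 0, 0]}, {"gripper": 1, "linear": [0.002, 0.006, -0.005], "delta_rot": [0, 0, 0]}])

```text
clock: 9.85
position: [0.5038, 0.3065, 0.0902]
ee_rot: [-0.0, 0.198, 0.98, -0.0]
contact_force: [-0.3, 0.2, -0.7]
width: 0.0002
gripper_force: 0.0
```

Call:
send_rows(increments=[{"gripper": 1, "linear": [0, 0, -0.004], "delta_rot": [0, 0, 0]}, {"gripper": 1, "linear": [0, 0, -0.008], "delta_rot": [0, 0, 0]}, {"gripper": 1, "linear": [0, 0, -0.011], "delta_rot": [0, 0, 0]}, {"gripper": 1, "linear": [0, 0, -0.014], "delta_rot": [0, 0, 0]}, {"gripper": 1, "linear": [0, 0, -0.017], "delta_rot": [0, 0, 0]}, {"gripper": 1, "linear": [0, 0, -0.019], "delta_rot": [0, 0, 0]}, {"gripper": 1, "linear": [0, 0, -0.019], "delta_rot": [0, 0, 0]}, {"gripper": 1, "linear": [0, 0, -0.019], "delta_rot": [0, 0, 0]}])

```text
clock: 10.65
position: [0.5041, 0.3065, 0.0715]
ee_rot: [-0.0, 0.198, 0.98, 0.0]
contact_force: [0.1, 0.6, 1.1]
width: -0.0004
gripper_force: 0.9
```

Call:
send_rows(increments=[{"gripper": 1, "linear": [0, 0, -0.002], "delta_rot": [0, 0, 0]}, {"gripper": 1, "linear": [0, 0, -0.004], "delta_rot": [0, 0, 0]}, {"gripper": 1, "linear": [0, 0, -0.006], "delta_rot": [0, 0, 0]}, {"gripper": 1, "linear": [0, 0, -0.006], "delta_rot": [0, 0, 0]}, {"gripper": 1, "linear": [0, 0, -0.006], "delta_rot": [0, 0, 0]}])

```text
clock: 11.15
position: [0.5041, 0.3066, 0.0664]
ee_rot: [0.0, 0.198, 0.98, 0.0]
contact_force: [-1.4, -1.8, 7.8]
width: 0.0003
gripper_force: 4.2
```

Call:
send_rows(increments=[{"gripper": 1, "linear": [0, 0, 0.02], "delta_rot": [0, 0, 0]}, {"gripper": 1, "linear": [0, 0, 0.05], "delta_rot": [0, 0, 0]}, {"gripper": 1, "linear": [0, 0, 0.09], "delta_rot": [0, 0, 0]}, {"gripper": 1, "linear": [-0.03, 0.03, 0.12], "delta_rot": [0, 0, 0]}, {"gripper": 1, "linear": [-0.06, 0.06, 0.14], "delta_rot": [0, 0, 0]}, {"gripper": 1, "linear": [-0.09, 0.09, 0.15], "delta_rot": [0, 0, 0]}, {"gripper": 1, "linear": [-0.12, 0.11, 0.15], "delta_rot": [0, 0, 0]}, {"gripper": 1, "linear": [-0.12, 0.11, 0.15], "delta_rot": [0, 0, 0]}])

```text
clock: 11.95
position: [0.3803, 0.4188, 0.2156]
ee_rot: [-0.001, 0.196, 0.981, 0.001]
contact_force: [1.0, -0.4, -0.3]
width: 0.0002
gripper_force: 0.0
```

```bash
python3 - <<'E'
from rig import optics
import cv2
a=cv2.resize(optics.get_image('side')['pixels'][115:345,210:360],None,fx=2.5,fy=2.5);cv2.imwrite('pics/p3.png',a)
E
```

```text
(no output)
```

View pics/p3.png

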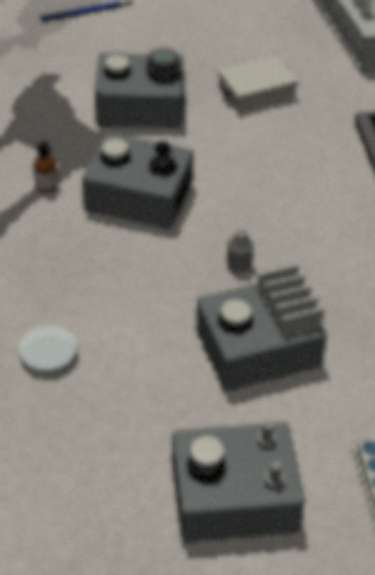

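The three keys at (117,65), (115,150) and (236,315) are in, the heater key at (207,455) is out, and nothing has moved.

```bash
python3 -c "
from rig import sign_off
print(sign_off())"
```

```text
the job is handed in; nothing more can be done
None
```

I pressed the lamp, stage and camera keys fully in, in that order, at about 8 N each; the heater is still off, nothing else looks moved in the last picture, and the job is handed in (no verdict was shown).

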